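# Rack the disc-cutter punches by size

## Robot

A 6-joint arm with a two-finger parallel gripper is mounted at the origin on the work surface. World frame = base frame: x ahead of the robot, y to its left, z up, the work surface at z = 0. Lengths are in m, angles in rad, forces in N, time in s.
With the tool pointing down it reaches from about 0.25 to 0.775 m from the base axis. Payload 4 kg.
Tool frame: the origin (TCP) lies at the very end of the fingers, on their centre line; the grasp point (between the pads) lies 19 mm behind it (robot.grip_point_offset is the distance from the TCP to the grasp point, in m); z points along the fingers, x is the direction in which the jaws open and shut, and the axes are right-handed (so a half turn about z gives the same grasp; the last joint's range is limited). The gripper opens to 94 mm and grips with 3 to 60 N. Pads are 16 mm wide; open, the fingers measure 119 mm over their backs; the gripper's body (75 mm by 177 mm) begins 78 mm behind the grasp point.
Start: joints at [1.18, 0.087, 1.371, -0, 1.684, -0.103], TCP at [0.156, 0.527, 0.206] pointing down, gripper open.
Joint ranges: [-3.1, 3.1], [-0.76, 2.03], [0.27, 2.55], [-1.08, 4.22], [0.17, 2.65], [-2.57, 2.57]. Speed limits (rad/s): [2.79, 2.79, 3.14, 3.14, 3.14, 3.14].

## Interface

Orientations are given as [roll, pitch, yaw] about the fixed x, y, z axes, in that order (R = Rz(yaw) Ry(pitch) Rx(roll)).
In Python, from bench import robot gives the robot as it stands.
- The arm moves only by the shell command python3 -m inch 'ROWS'. ROWS is text: rows parted by semicolons, each of 5 numbers parted by spaces: the shift along the tool's x, y, z in cm, then the turn about the tool's z in rad, then the closure, from 0 (fully open) to 1 (shut). In form: tx ty tz spin claw; .... A call has 1 to 20 rows; each row is the pose to reach, as a shift and turn from the pose measured when the call began, along the tool's axes at that moment; what a row does not reach only later rows make up. A row lasts 1/12 s, in which the tool goes at most 41.7 mm and 7.16 degrees, less where a joint would pass 70% of its speed; a pose out of reach is approached as far as the arm can. A call with a gripper value outside its range is refused whole. The fingers move at their own pace and stop on an object; the grip force is fixed at half the most. Time passes only in rows, so rows that repeat a pose let the fingers close. It gives the time, the measured TCP pose, the force and the opening at its end, in the units of the state.
- robot.get_obs(): the state, without advancing time (a new reading comes with each control period).
- robot.snapshot(name): name is "side" or "top"; returns (picture, depth): 400x640x3 uint8, blue, green, red; 400x640 float32, m along the optical axis (not along the pixel's ray), 0 where there is no reading.
- robot.camera_info(name): a dict with "K" (3x3 intrinsics, pixels), "extrinsics" (4x4, takes a point from world to camera coordinates). Camera axes: x right, y down, z forward; pixel columns grow to the right and rows downward; lengths in m; the calibration is good to about 2 mm. A picture is of the moment at which its call begins. camera_info takes no time and is no camera call.
- robot.close_job(): hands the job in, once; it reports no verdict.
The state is a dict: "time": time; "joint_positions": joint angles; "qvel": joint speeds; "joint_torque": joint torques, N m; "tool_pos": TCP position; "ee_rot": TCP orientation; "wrist_force": force on the tool from outside, world axes, zero at the start; "wrist_torque": the same for the moment, N m; "width": finger opening in m.
Only numpy, scipy, OpenCV 4.12 (cv2) and the standard library are available. Lean on these libraries where they do the work, as an engineer would, in place of code of your own. Each camera call takes 0.05 s, during which the arm holds its last target.

## Task

Put the four steel disc-cutter punches away on the wooden rack, in order of size: the thinnest on the pad next to the brass post, then thicker and thicker, so that the thickest is farthest from the post. Each should stand upright in the middle of its own black pad, let go. Leave the amber glass jar where it stands.

Things in the scene. Friction and masses are not known exactly. Their poses are not given: they have to be found in the camera images.
- punch_18: Loose plain steel disc-cutter punch: a short solid upright cylinder with flat ends, 18 mm in diameter and 45 mm tall (3 mm bevel around the bright flat top face), about 0.09 kg (the smallest of four, which differ only in diameter: 18, 30, 42, 54 mm). Origin: centre of its underside, z up its axis; starts upright on the bench.
- punch_30: Loose plain steel disc-cutter punch: a short solid upright cylinder with flat ends, 30 mm in diameter and 45 mm tall (3 mm bevel around the bright flat top face), about 0.25 kg (second smallest of four, which differ only in diameter: 18, 30, 42, 54 mm). Origin: centre of its underside, z up its axis; starts upright on the bench.
- punch_42: Loose plain steel disc-cutter punch: a short solid upright cylinder with flat ends, 42 mm in diameter and 45 mm tall (3 mm bevel around the bright flat top face), about 0.49 kg (second largest of four, which differ only in diameter: 18, 30, 42, 54 mm). Origin: centre of its underside, z up its axis; starts upright on the bench.
- punch_54: Loose plain steel disc-cutter punch: a short solid upright cylinder with flat ends, 54 mm in diameter and 45 mm tall (3 mm bevel around the bright flat top face), about 0.80 kg (the largest of four, which differ only in diameter: 18, 30, 42, 54 mm). Origin: centre of its underside, z up its axis; starts upright on the bench.
- pad_a: Fixed black round rubber pad, 64 mm in diameter and 3 mm thick, an end one of four identical ones on the brown wooden rack. Origin: centre of its underside, which is 18 mm above the bench, so its top is 21 mm above the bench; z up. The rack is a flat board 70 x 400 x 18 mm, fixed; pads stand in one straight row along its middle in the order a, b, c, d, 74 mm from centre to centre.
- pad_b: Fixed black round rubber pad, 64 mm in diameter and 3 mm thick, a middle one of four identical ones on the brown wooden rack. Origin: centre of its underside, which is 18 mm above the bench, so its top is 21 mm above the bench; z up. The rack is a flat board 70 x 400 x 18 mm, fixed; pads stand in one straight row along its middle in the order a, b, c, d, 74 mm from centre to centre.
- pad_c: Fixed black round rubber pad, 64 mm in diameter and 3 mm thick, a middle one of four identical ones on the brown wooden rack. Origin: centre of its underside, which is 18 mm above the bench, so its top is 21 mm above the bench; z up. The rack is a flat board 70 x 400 x 18 mm, fixed; pads stand in one straight row along its middle in the order a, b, c, d, 74 mm from centre to centre.
- pad_d: Fixed black round rubber pad, 64 mm in diameter and 3 mm thick, an end one of four identical ones on the brown wooden rack. Origin: centre of its underside, which is 18 mm above the bench, so its top is 21 mm above the bench; z up. The rack is a flat board 70 x 400 x 18 mm, fixed; pads stand in one straight row along its middle in the order a, b, c, d, 74 mm from centre to centre.
- post: Fixed upright brass post, 20 mm in diameter and 32 mm tall with a 28 mm foot, on top of the rack just beyond one end of the row of pads, 64 mm from the centre of the nearest pad (sometimes beyond pad_a, sometimes beyond pad_d); it marks the small end. Beyond the other end is only a flat dark screw head 2 mm high. Origin: centre of its underside, 18 mm above the bench; z up.
- jar: Loose amber glass jar with a dark lid, 52 mm in diameter and 60 mm tall, standing on the bench near the work; a bystander. Origin: centre of its underside, z up.
Mind the look-alikes: they are no part of the job. What is shaped like the punch_54 but blue is not meant.

How it is judged:
At the end, for the whole second after the job is handed in: Counting from the brass post, the 18, 30, 42 and 54 mm punches stand on the first, second, third and fourth pad, each upright (within 0.1 rad), its axis within 12 mm of the pad's centre, its underside on the pad (17 to 25 mm above the bench), at rest and released (((horizontal distance between post and pad_a below 0.1 m and horizontal distance between punch_18 and pad_a below 0.012 m and horizontal distance between punch_30 and pad_b below 0.012 m and horizontal distance between punch_42 and pad_c below 0.012 m and horizontal distance between punch_54 and pad_d below 0.012 m) or (horizontal distance between post and pad_d below 0.1 m and horizontal distance between punch_18 and pad_d below 0.012 m and horizontal distance between punch_30 and pad_c below 0.012 m and horizontal distance between punch_42 and pad_b below 0.012 m and horizontal distance between punch_54 and pad_a below 0.012 m)) and height (world z) of punch_18 between 0.017 and 0.025 m and angle between each of punch_18, punch_30, punch_42, punch_54's own z axis and vertical below 0.1 rad and linear speed of each of punch_18, punch_30, punch_42, punch_54 below 0.02 m/s and angular speed of each of punch_18, punch_30, punch_42, punch_54 below 0.2 rad/s and height (world z) of punch_30 between 0.017 and 0.025 m and height (world z) of punch_42 between 0.017 and 0.025 m and height (world z) of punch_54 between 0.017 and 0.025 m); the robot touches nothing.
It fails at once if the amber jar is pushed more than 20 mm from where it stood, or tipped (distance of jar from where it was at the start of the episode above 0.02 m or angle between jar's own z axis and vertical above 0.3 rad).
It also fails if it takes over 112 s, if anything falls off the work surface, if the arm or the gripper's body presses on something with over 40 N, if the wrist force passes 120 N, or if a joint passes its speed limit or range.

## Working session

There is one attempt and no reset: what is moved stays moved. The work goes in short steps, Python scripts to look and compute and a shell command to move; the robot and the scene stay as the last step left them, time stands still between calls to the robot, and variables do not carry over. Pictures are saved under pics/ and viewed, and the job is handed in when it is done.

```bash
ls; mkdir -p pics; python3 - <<'E'
from bench import robot
import cv2,numpy as np
np.set_printoptions(precision=4,suppress=True)
for n in ("top","side"):
    p,d=robot.snapshot(n); cv2.imwrite(f"pics/{n}0.png",p); np.save(f"pics/{n}0.npy",d)
    c=robot.camera_info(n); print(n,c["K"],c["extrinsics"])
o=robot.get_obs(); print(o)
E
```

```text
pics
top [[404.6268   0.     319.0301]
 [  0.     404.6268 199.4989]
 [  0.       0.       1.    ]] [[-0.0272 -0.9996  0.0071 -0.0361]
 [-0.9889  0.0259 -0.1465  0.5523]
 [ 0.1463 -0.011  -0.9892  0.852 ]
 [ 0.      0.      0.      1.    ]]
side [[379.7316   0.     322.2024]
 [  0.     379.7316 204.0124]
 [  0.       0.       1.    ]] [[-0.9998 -0.0175 -0.0053  0.552 ]
 [-0.0071  0.6385 -0.7696  0.0628]
 [ 0.0169 -0.7694 -0.6385  0.8191]
 [ 0.      0.      0.      1.    ]]
{'time': 0.1, 'joint_positions': array([ 1.1799,  0.0879,  1.372 , -0.    ,  1.6836, -0.1031]), 'qvel': array([ 0.0008, -0.0019, -0.0024, -0.0034,  0.001 , -0.0003]), 'joint_torque': array([  0.0025, -34.1254, -30.33  ,   0.0721,   0.0304,  -0.0001]), 'tool_pos': array([0.1559, 0.5269, 0.2045]), 'ee_rot': array([-3.1414,  0.0019,  1.283 ]), 'wrist_force': array([ 0.0954,  0.4397, -1.1904]), 'wrist_torque': array([-0.0161, -0.0153, -0.0457]), 'width': 0.09396803104147969}
```

View pics/top0.png

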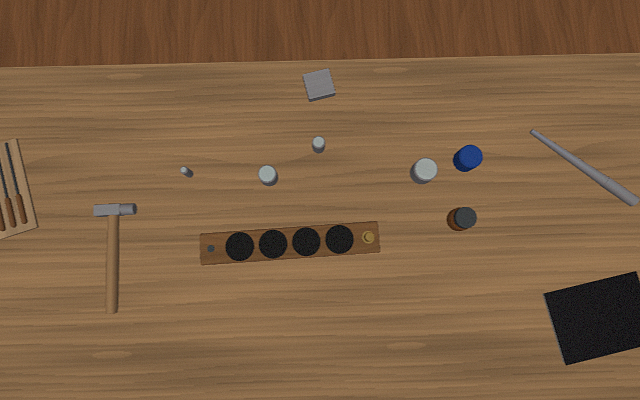

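View pics/side0.png

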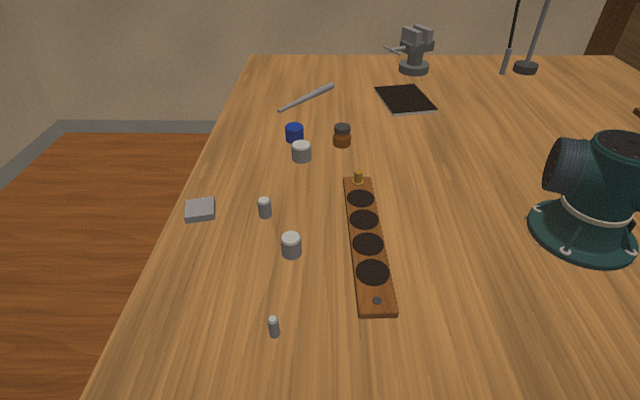

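The top view shows the pads at (239,246), (273,244), (306,241) and (339,239), with the brass post at (368,238). The post is therefore at the right (−y) end. Punches: 18 mm at (185,171), 42 mm at (268,175), 30 mm at (318,144) and 54 mm at (425,170). The blue decoy is at (468,157) and the jar at (462,217). The side view shows the same layout.

```bash
cat > h.py <<'E'
import cv2,numpy as np
from bench import robot
np.set_printoptions(precision=4,suppress=True)
def ray(n,uv,z):
    c=robot.camera_info(n);E=c["extrinsics"];R=E[:3,:3];t=E[:3,3]
    o=-R.T@t;d=R.T@np.linalg.solve(c["K"],[uv[0],uv[1],1]);return o+d*(z-o[2])/d[2]
def proj(n,p):
    c=robot.camera_info(n);E=c["extrinsics"];q=c["K"]@(E[:3,:3]@np.array(p)+E[:3,3]);return q[:2]/q[2]
def blobs(n,mask,z,amin=20):
    k,l,s,ce=cv2.connectedComponentsWithStats(mask.astype(np.uint8))
    for i in range(1,k):
        if s[i,4]>=amin:
            x,y,w,h=s[i,:4]
            L=ray(n,(x-.5,ce[i][1]),z);Rr=ray(n,(x+w-.5,ce[i][1]),z)
            print(n,ce[i],s[i,2:],ray(n,ce[i],z),"width",np.linalg.norm(L-Rr))
E
python3 - <<'E'
from h import *
for n in("top","side"):
    p=cv2.imread(f"pics/{n}0.png");h=cv2.cvtColor(p,cv2.COLOR_BGR2HSV)
    print("bright");blobs(n,(h[...,1]<35)&(h[...,2]>150),.045,8)
    print("pads");blobs(n,(h[...,2]<45),.021,200)
    print("brass");
    b=(h[...,0]>18)&(h[...,0]<30)&(h[...,1]>150)&(h[...,2]>100);blobs(n,b,.05,15)
d=np.load("pics/top0.npy")
for uv in [(185,171),(268,175),(318,144),(425,170),(306,241),(462,217)]:
    c=robot.camera_info("top");E=c["extrinsics"];z=d[uv[1],uv[0]]
    q=np.linalg.solve(c["K"],[*uv,1])*z; print(uv,E[:3,:3].T@(q-E[:3,3]))
E
```

```text
bright
top [317.9444 141.2917] [ 9 10 72] [ 0.6826 -0.0519  0.045 ] width 0.02019438075248417
top [425.9172 168.4663] [ 21  20 326] [ 0.6141 -0.2904  0.045 ] width 0.04682843452373011
top [182.9375 169.0625] [ 5  5 16] [0.6265 0.2488 0.045 ] width 0.01104985477700051
top [266.5215 173.0215] [ 16  15 186] [0.6128 0.0639 0.045 ] width 0.03541425633026992
pads
top [338.9343 238.8933] [ 27  29 609] [ 0.4644 -0.0929  0.021 ] width 0.06008960005193185
top [305.8183 241.3748] [ 27  28 611] [ 0.4608 -0.0191  0.021 ] width 0.059966201798075255
top [272.5651 243.5879] [ 28  28 614] [0.4579 0.0547 0.021 ] width 0.062064588627063454
top [239.3008 246.0448] [ 28  29 625] [0.4545 0.1284 0.021 ] width 0.0619381113951581
top [596.4923 317.1909] [  96   93 6486] [ 0.2799 -0.6467  0.021 ] width 0.20958440433056214
brass
bright
side [300.7419 144.0968] [ 17   9 124] [ 0.6148 -0.2903  0.045 ] width 0.04587489832405905
side [263.1887 199.566 ] [11  6 53] [ 0.6836 -0.0519  0.045 ] width 0.02441829763814205
side [535.8889 208.5556] [6 5 9] [ 0.0945 -0.0278  0.045 ] width 0.012792445935232492
side [290.289 
[... 224 characters left out ...]
dth 0.018695751997395496
side [272.0811 318.027 ] [ 7  7 37] [0.6278 0.2494 0.045 ] width 0.01123721384079961
pads
side [550.7946 164.1329] [ 20  52 331] [-0.0378 -0.2356  0.021 ] width 0.05165692996551151
side [604.9595 189.9534] [  88   73 1801] [-0.1169 -0.1265  0.021 ] width 0.20757920322548806
side [566.9676 217.2482] [ 51  34 278] [ 0.0191 -0.0276  0.021 ] width 0.1105111400482406
brass
side [358.2381 172.1429] [ 7  7 21] [ 0.4678 -0.1528  0.05  ] width 0.016809430216464364
(185, 171) [0.6224 0.2447 0.0434]
(268, 175) [0.6083 0.0607 0.0449]
(318, 144) [ 0.6766 -0.0519  0.044 ]
(425, 170) [ 0.6109 -0.2885  0.0438]
(306, 241) [ 0.4617 -0.0195  0.0205]
(462, 217) [ 0.5021 -0.3562  0.0618]
```

Both views agree to about 1 mm: the punch tops come out near z = 0.044 and the pad spacing is 74 mm. I'll grip with the jaws across the rack (yaw 0.045) and start with the 18 mm punch.

```bash
cat > t.py <<'E'
import sys
from h import *
from scipy.spatial.transform import Rotation as Ro
P={'18':(.6271,.2491),'42':(.6133,.0645),'30':(.683,-.052),'54':(.6145,-.2903),
'p1':(.4644,-.0929),'p2':(.4608,-.0191),'p3':(.4579,.0547),'p4':(.4545,.1284)}
def to(k,z,yaw=.045):
    o=robot.get_obs();R=Ro.from_euler('xyz',o['ee_rot']).as_matrix()
    s=R.T@(np.array([*P[k],z])-o['tool_pos'])*100
    cy=np.arctan2(R[1,0],R[0,0]); print(k,z,"cm",s,"spin",(cy-yaw+np.pi)%(2*np.pi)-np.pi)
if __name__=="__main__":
    a=sys.argv[1:]
    for i in range(0,len(a),2): to(a[i],float(a[i+1]))
    o=robot.get_obs();print(o['time'],o['tool_pos'],o['ee_rot'],o['width'],o['wrist_force'])
E
python3 t.py 18 .12
```

```text
18 0.12 cm [-13.2523  53.0665   8.4618] spin 1.2379907579497926
0.1 [0.1559 0.5269 0.2045] [-3.1414  0.0019  1.283 ] 0.09396803104147969 [ 0.0954  0.4397 -1.1904]
```

```bash
python3 -m inch '-13.25 53.07 8.46 1.238 0;-13.25 53.07 8.46 1.238 0;-13.25 53.07 8.46 1.238 0;-13.25 53.07 8.46 1.238 0;-13.25 53.07 8.46 1.238 0;-13.25 53.07 8.46 1.238 0;-13.25 53.07 8.46 1.238 0;-13.25 53.07 8.46 1.238 0;-13.25 53.07 8.46 1.238 0;-13.25 53.07 8.46 1.238 0;-13.25 53.07 8.46 1.238 0;-13.25 53.07 8.46 1.238 0;-13.25 53.07 8.46 1.238 0;-13.25 53.07 8.46 1.238 0;-13.25 53.07 8.46 1.238 0;-13.25 53.07 8.46 1.238 0;-13.25 53.07 8.46 1.238 0;-13.25 53.07 8.46 1.238 0'; python3 t.py 18 .009
```

```text
time: 1.6
tool_pos: [0.6258, 0.2508, 0.1209]
ee_rot: [3.141, 0.0, 0.047]
wrist_force: [0.6, 0.4, -1.3]
width: 0.0939
18 0.009 cm [ 0.124   0.1602 11.1875] spin 0.0023623196775424127
1.6 [0.6258 0.2508 0.1209] [3.1405 0.0004 0.0474] 0.09391731594851647 [ 0.58    0.3656 -1.3379]
```

```bash
python3 -m inch '0.12 0.16 4 0 0;0.12 0.16 8 0 0;0.12 0.16 10 0 0;0.12 0.16 11.4 0 0;0.12 0.16 11.4 0 0;0.12 0.16 11.4 0 0;0.12 0.16 11.4 0 0.5;0.12 0.16 11.4 0 1;0.12 0.16 11.4 0 1;0.12 0.16 11.4 0 1;0.12 0.16 11.4 0 1;0.12 0.16 11.4 0 1;0.12 0.16 11.4 0 1;0.12 0.16 11.4 0 1;0.12 0.16 11.4 0 1'; python3 t.py p1 .12 p1 .029
```

```text
time: 2.85
tool_pos: [0.627, 0.2491, 0.0067]
ee_rot: [3.14, 0.001, 0.047]
wrist_force: [-0.1, 0.1, 0.0]
width: 0.0372
p1 0.12 cm [-17.8658  33.401  -11.2796] spin 0.0023282434499183324
p1 0.029 cm [-17.8599  33.3905  -2.1796] spin 0.0023282434499183324
2.85 [0.627  0.2491 0.0067] [3.1404 0.0006 0.0473] 0.03723013911286423 [-0.1095  0.0865  0.0485]
```

Still closing (opening 37 mm).

```bash
python3 -m inch '0 0 0 0 1;0 0 0 0 1;0 0 0 0 1;0 0 0 0 1;0 0 0 0 1;0 0 0 0 1;0 0 0 0 1'; python3 t.py p1 .12 p1 .028
```

```text
time: 3.43
tool_pos: [0.627, 0.249, 0.0067]
ee_rot: [3.14, 0.001, 0.047]
wrist_force: [0.1, -0.2, -0.0]
width: 0.0175
p1 0.12 cm [-17.8669  33.399  -11.2817] spin 0.0023124167014278996
p1 0.028 cm [-17.8612  33.388   -2.0817] spin 0.0023124167014278996
3.4333 [0.627  0.249  0.0067] [3.1404 0.0006 0.0473] 0.017506163354526014 [ 0.1462 -0.1915 -0.0054]
```

```bash
python3 -m inch '0 0 -3 0 1;0 0 -7 0 1;-1 2 -10 0 1;-3 5.5 -11.3 0 1;-5 9.3 -11.3 0 1;-7 13 -11.3 0 1;-9 16.8 -11.3 0 1;-11 20.6 -11.3 0 1;-13 24.3 -11.3 0 1;-15 28 -11.3 0 1;-16.6 31 -11.3 0 1;-17.6 32.9 -11.3 0 1;-17.86 33.4 -11.3 0 1;-17.86 33.4 -11.3 0 1;-17.86 33.4 -11.3 0 1'; python3 t.py p1 .0285; python3 - <<'E'
from h import *
p,d=robot.snapshot("side");cv2.imwrite("pics/s1.png",p)
E
```

```text
time: 4.68
tool_pos: [0.4647, -0.0924, 0.1202]
ee_rot: [3.141, 0.0, 0.047]
wrist_force: [-0.4, 0.7, -0.8]
width: 0.0175
p1 0.0285 cm [-0.0306  0.0469  9.1723] spin 0.00196120882607298
4.6833 [ 0.4647 -0.0924  0.1202] [3.1412 0.0002 0.047 ] 0.017517408309381404 [-0.4221  0.6602 -0.8035]
```

View pics/s1.png

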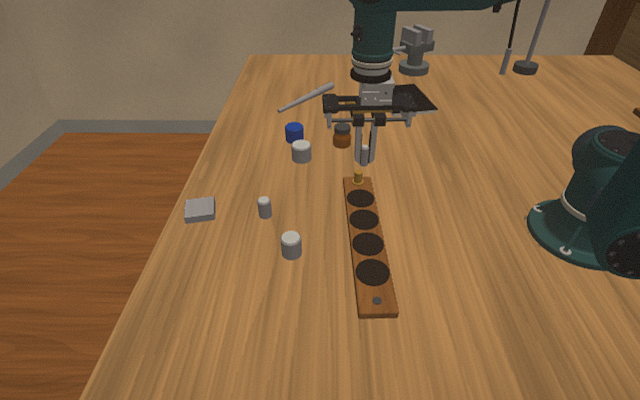

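The punch is in the jaws at (365,153), over the first pad. Placing it now.

```bash
python3 -m inch '-0.03 0.05 3 0 1;-0.03 0.05 6 0 1;-0.03 0.05 8 0 1;-0.03 0.05 8.8 0 1;-0.03 0.05 9.2 0 1;-0.03 0.05 9.2 0 1;-0.03 0.05 9.2 0 1;-0.03 0.05 9.2 0 0.6;-0.03 0.05 9.2 0 0.4;-0.03 0.05 9.2 0 0.2;-0.03 0.05 9.2 0 0;-0.03 0.05 9.2 0 0;-0.03 0.05 9.2 0 0;-0.03 0.05 9.2 0 0;-0.03 0.05 9.2 0 0;-0.03 0.05 7 0 0;-0.03 0.05 4 0 0;-0.03 0.05 0 0 0;-0.03 0.05 0 0 0'; python3 t.py 30 .12 30 .007
```

```text
time: 6.32
tool_pos: [0.4692, -0.0939, 0.1284]
ee_rot: [3.136, -0.013, 0.048]
wrist_force: [1.5, -0.1, 1.4]
width: 0.0929
30 0.12 cm [21.5472 -3.163   1.1122] spin 0.0031804581469292437
30 0.007 cm [21.396  -3.225  12.4111] spin 0.0031804581469292437
6.3167 [ 0.4692 -0.0939  0.1284] [ 3.1361 -0.0134  0.0482] 0.0928805357813122 [ 1.5475 -0.1216  1.4133]
```

```bash
python3 -m inch '3.5 -0.5 1 0 0;7 -1 1 0 0;10.5 -1.5 1 0 0;14 -2 1 0 0;17.5 -2.6 1 0 0;20 -3 1 0 0;21.5 -3.16 1 0 0;21.5 -3.16 1 0 0;21.5 -3.16 1 0 0;21.5 -3.16 1 0 0'; python3 t.py 30 .12 30 .007;python3 - <<'E'
from h import *
p,d=robot.snapshot("side");cv2.imwrite("pics/s2.png",p)
p,d=robot.snapshot("top");cv2.imwrite("pics/t2.png",p)
h=cv2.cvtColor(p,cv2.COLOR_BGR2HSV);blobs("top",(h[...,1]<35)&(h[...,2]>150),.066,8)
E
```

```text
time: 7.15
tool_pos: [0.6817, -0.0523, 0.1208]
ee_rot: [3.136, -0.012, 0.048]
wrist_force: [-0.8, 0.6, 0.2]
width: 0.0943
30 0.12 cm [ 0.128  -0.0197  0.0801] spin 0.0029619073163211773
30 0.007 cm [-0.0105 -0.0817 11.3791] spin 0.0029619073163211773
7.15 [ 0.6817 -0.0523  0.1208] [ 3.1361 -0.0123  0.048 ] 0.09434566671693134 [-0.8054  0.6373  0.1745]
top [320.5567 117.197 ] [ 42  14 203] [ 0.7312 -0.0589  0.066 ] width 0.09283407056251645
top [569.7609 156.1957] [26 18 46] [ 0.6288 -0.6015  0.066 ] width 0.057149756309000835
top [425.7983 168.423 ] [ 22  21 357] [ 0.6096 -0.2842  0.066 ] width 0.04788616841260547
top [339.7742 237.8065] [ 7  6 31] [ 0.4644 -0.0921  0.066 ] width 0.014808731693138415
```

View pics/s2.png

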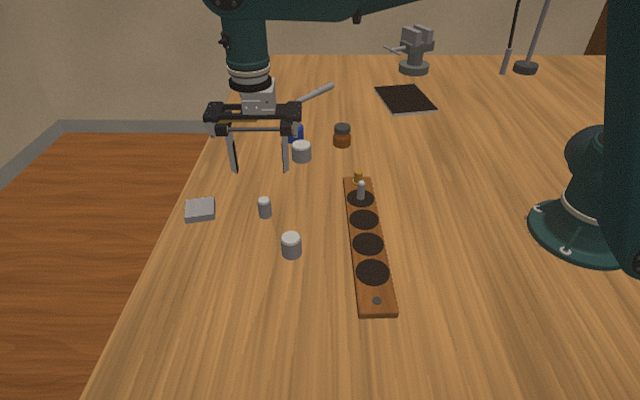

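View pics/t2.png

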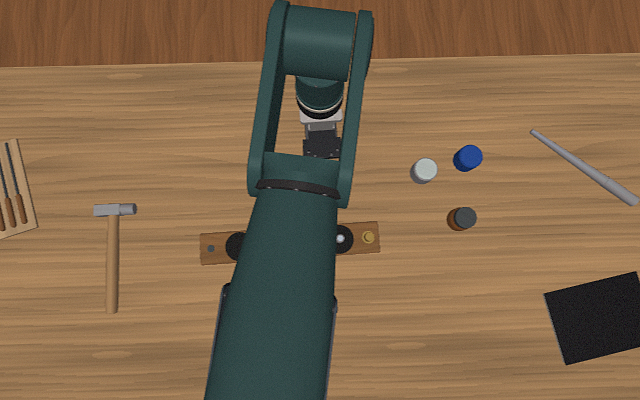

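The 18 mm punch stands on its pad at (340,238), which is within 1 mm of the pad centre. The tool has picked up a small tilt of 0.012 rad because my last call ended before it had settled, so I'll add settling rows from here on. Next is the 30 mm punch.

```bash
python3 -m inch '0 -0.08 4 0 0;0 -0.08 8 0 0;0 -0.08 10.5 0 0;0 -0.08 11.4 0 0;0 -0.08 11.4 0 0.5;0 -0.08 11.4 0 1;0 -0.08 11.4 0 1;0 -0.08 11.4 0 1;0 -0.08 11.4 0 1;0 -0.08 11.4 0 1;0 -0.08 11.4 0 1;0 -0.08 11.4 0 1;0 -0.08 11.4 0 1;0 -0.08 11.4 0 1;0 -0.08 11.4 0 1;0 -0.08 11.4 0 1;0 -0.08 11.4 0 1;0 -0.08 11.4 0 1;0 -0.08 11.4 0 1'; python3 t.py p2 .12 p2 .029
```

```text
time: 8.83
tool_pos: [0.6833, -0.0521, 0.0075]
ee_rot: [3.136, -0.014, 0.048]
wrist_force: [1.2, 0.2, 0.1]
width: 0.0298
p2 0.12 cm [-21.9116  -4.2941 -11.578 ] spin 0.002654637149388961
p2 0.029 cm [-22.0357  -4.3453  -2.479 ] spin 0.002654637149388961
8.8333 [ 0.6833 -0.0521  0.0075] [ 3.136  -0.0136  0.0477] 0.029796863431428275 [1.2048 0.2134 0.0679]
```

```bash
python3 -m inch '0 0 -3 0 1;-1 0 -7 0 1;-3 -0.5 -10 0 1;-6.5 -1.2 -11.5 0 1;-10 -2 -11.5 0 1;-13.5 -2.7 -11.5 0 1;-17 -3.4 -11.5 0 1;-20 -4 -11.5 0 1;-21.5 -4.25 -11.5 0 1;-21.9 -4.3 -11.5 0 1;-21.9 -4.3 -11.5 0 1;-21.9 -4.3 -11.5 0 1;-21.9 -4.3 -11.5 0 1'; python3 t.py p2 .0295
```

```text
time: 9.92
tool_pos: [0.4619, -0.0193, 0.1192]
ee_rot: [3.136, -0.014, 0.047]
wrist_force: [-0.3, -0.2, -1.9]
width: 0.0292
p2 0.0295 cm [-0.2296 -0.0722  8.9649] spin 0.0024911759524153254
9.9167 [ 0.4619 -0.0193  0.1192] [ 3.1359 -0.0139  0.0475] 0.029239604015043306 [-0.2652 -0.2444 -1.8928]
```

```bash
python3 -m inch '-0.23 -0.07 3 0 1;-0.23 -0.07 6 0 1;-0.23 -0.07 8 0 1;-0.23 -0.07 8.7 0 1;-0.23 -0.07 9 0 1;-0.23 -0.07 9 0 1;-0.23 -0.07 9 0 1;-0.23 -0.07 9 0 0.5;-0.23 -0.07 9 0 0.3;-0.23 -0.07 9 0 0.1;-0.23 -0.07 9 0 0;-0.23 -0.07 9 0 0;-0.23 -0.07 9 0 0;-0.23 -0.07 9 0 0;-0.23 -0.07 7 0 0;-0.23 -0.07 4 0 0;-0.23 -0.07 1 0 0;-0.23 -0.07 0 0 0;-0.23 -0.07 0 0 0;-0.23 -0.07 0 0 0'; python3 t.py 42 .12 42 .008
```

```text
time: 11.58
tool_pos: [0.4595, -0.0187, 0.1188]
ee_rot: [3.136, -0.014, 0.047]
wrist_force: [0.6, -0.6, -0.5]
width: 0.0942
42 0.12 cm [15.7573 -7.584   0.0548] spin 0.002416521626893431
42 0.008 cm [15.5994 -7.6486 11.2535] spin 0.002416521626893431
11.5833 [ 0.4595 -0.0187  0.1188] [ 3.1358 -0.0141  0.0474] 0.09419688464016863 [ 0.5601 -0.5903 -0.5022]
```

```bash
python3 -m inch '3 -1.5 0 0 0;6.5 -3.2 0 0 0;10 -4.9 0 0 0;13.5 -6.6 0 0 0;15.2 -7.4 0 0 0;15.75 -7.58 0 0 0;15.75 -7.58 0 0 0;15.75 -7.58 0 0 0;15.75 -7.58 0 0 0'; python3 t.py 42 .008;python3 - <<'E'
from h import *
p,d=robot.snapshot("side");cv2.imwrite("pics/s3.png",p)
h=cv2.cvtColor(p,cv2.COLOR_BGR2HSV);blobs("side",(h[...,1]<35)&(h[...,2]>150),.066,8)
E
```

```text
time: 12.33
tool_pos: [0.6117, 0.0638, 0.1196]
ee_rot: [3.136, -0.012, 0.047]
wrist_force: [-0.3, 0.7, -0.2]
width: 0.0939
42 0.008 cm [ 0.0353 -0.1339 11.1583] spin 0.001703795310442402
12.3333 [0.6117 0.0638 0.1196] [ 3.1356 -0.0117  0.0467] 0.09394542016733647 [-0.2896  0.6741 -0.2011]
side [305.8116 120.4493] [13 19 69] [ 0.6052 -0.3855  0.066 ] width 0.037130642678890824
side [288.5 134. ] [10  1 10] [ 0.648  -0.3073  0.066 ] width 0.02700257705394401
side [303.5455 143.5   ] [15  2 22] [ 0.6047 -0.258   0.066 ] width 0.03895870560374316
side [361. 182.] [ 5  3 13] [ 0.4659 -0.0912  0.066 ] width 0.01124776486529756
side [195.428  206.7712] [ 24  19 236] [ 0.8159 -0.0006  0.066 ] width 0.05014348387955922
side [364.9242 202.3939] [11  8 66] [ 0.4621 -0.0189  0.066 ] width 0.02313357058504622
side [211.9231 206.    ] [ 2 13 13] [ 0.7821 -0.0035  0.066 ] width 0.004186115593269059
side [536.1818 208.6364] [ 7  6 11] [ 0.1117 -0.0026  0.066 ] width 0.014328408480829427
side [290.4358 237.0615] [ 18  13 179] [0.6105 0.0863 0.066 ] width 0.0341914313024536
side [564.8621 250.8966] [11  7 29] [0.1089 0.1158 0.066 ] width 0.019887209862490207
```

View pics/s3.png

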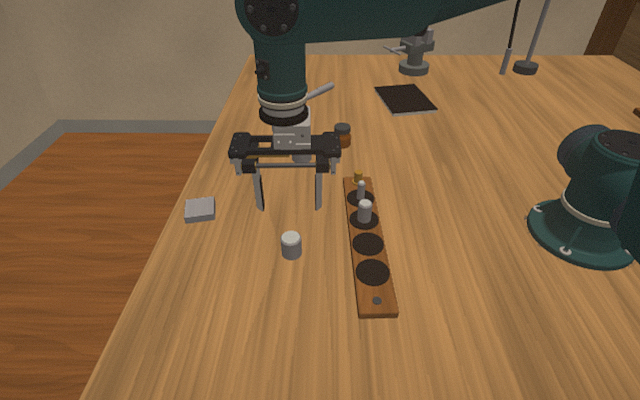

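The 18 mm punch at (361,182) and the 30 mm punch at (365,202) stand within 1.5 mm of their pad centres. Next is the 42 mm punch.

```bash
python3 -m inch '0.04 -0.13 4 0 0;0.04 -0.13 8 0 0;0.04 -0.13 10.3 0 0;0.04 -0.13 11.15 0 0;0.04 -0.13 11.15 0 0.5;0.04 -0.13 11.15 0 1;0.04 -0.13 11.15 0 1;0.04 -0.13 11.15 0 1;0.04 -0.13 11.15 0 1;0.04 -0.13 11.15 0 1;0.04 -0.13 11.15 0 1;0.04 -0.13 11.15 0 1;0.04 -0.13 11.15 0 1;0.04 -0.13 11.15 0 1;0.04 -0.13 11.15 0 1;0.04 -0.13 11.15 0 1;0.04 -0.13 11.15 0 1;0.04 -0.13 11.15 0 1'; python3 t.py p3 .12
```

```text
time: 13.88
tool_pos: [0.6142, 0.0644, 0.0091]
ee_rot: [3.136, -0.014, 0.047]
wrist_force: [2.1, 0.7, 3.2]
width: 0.0414
p3 0.12 cm [-15.4994   0.3143 -11.3055] spin 0.0015005387779627455
13.8833 [0.6142 0.0644 0.0091] [ 3.1356 -0.0139  0.0465] 0.04144902996254466 [2.1385 0.6695 3.1869]
```

```bash
python3 -m inch '0 0 -2 0 1;0 0 -5 0 1;-1 0 -8 0 1;-3 0.1 -10.5 0 1;-6 0.15 -11.3 0 1;-9 0.2 -11.3 0 1;-12 0.25 -11.3 0 1;-14.3 0.3 -11.3 0 1;-15.3 0.31 -11.3 0 1;-15.5 0.31 -11.3 0 1;-15.5 0.31 -11.3 0 1;-15.5 0.31 -11.3 0 1;-15.5 0.31 -11.3 0 1'; python3 t.py p3 .031
```

```text
time: 14.97
tool_pos: [0.4589, 0.0547, 0.1197]
ee_rot: [3.136, -0.014, 0.046]
wrist_force: [-0.2, -0.1, -3.9]
width: 0.0422
p3 0.031 cm [-0.2208 -0.0528  8.8711] spin 0.0014430425357341292
14.9667 [0.4589 0.0547 0.1197] [ 3.1357 -0.0139  0.0464] 0.04222160930783729 [-0.2368 -0.0891 -3.9265]
```

```bash
python3 -m inch '-0.22 -0.05 3 0 1;-0.22 -0.05 6 0 1;-0.22 -0.05 8 0 1;-0.22 -0.05 8.6 0 1;-0.22 -0.05 8.9 0 1;-0.22 -0.05 8.9 0 1;-0.22 -0.05 8.9 0 1;-0.22 -0.05 8.9 0 0.4;-0.22 -0.05 8.9 0 0.2;-0.22 -0.05 8.9 0 0;-0.22 -0.05 8.9 0 0;-0.22 -0.05 8.9 0 0;-0.22 -0.05 8.9 0 0;-0.22 -0.05 8.9 0 0;-0.22 -0.05 7 0 0;-0.22 -0.05 4 0 0;-0.22 -0.05 1 0 0;-0.22 -0.05 0 0 0;-0.22 -0.05 0 0 0;-0.22 -0.05 0 0 0'; python3 t.py 54 .12 54 .009
```

```text
time: 16.63
tool_pos: [0.4566, 0.0551, 0.1193]
ee_rot: [3.136, -0.014, 0.046]
wrist_force: [-0.9, 0.2, -0.1]
width: 0.0937
54 0.12 cm [14.1663 35.2373  0.3424] spin 0.0014497738251790793
54 0.009 cm [14.0096 35.1714 11.4411] spin 0.0014497738251790793
16.6333 [0.4566 0.0551 0.1193] [ 3.1357 -0.0141  0.0464] 0.09368184754034264 [-0.8925  0.1768 -0.1418]
```

```bash
python3 -m inch '1.2 3 0 0 0;2.7 6.5 0 0 0;4.2 10 0 0 0;5.7 13.6 0 0 0;7.2 17.2 0 0 0;8.7 21 0 0 0;10.2 24.8 0 0 0;11.7 28.5 0 0 0;13 32 0 0 0;13.8 34.3 0.2 0 0;14.17 35.2 0.3 0 0;14.17 35.2 0.3 0 0;14.17 35.2 0.3 0 0;14.17 35.2 0.3 0 0;14.17 35.2 0.3 0 0'; python3 t.py 54 .009;python3 - <<'E'
from h import *
p,d=robot.snapshot("side");cv2.imwrite("pics/s4.png",p)
h=cv2.cvtColor(p,cv2.COLOR_BGR2HSV);m=(h[...,1]<35)&(h[...,2]>150)
m[:, :340]=0;m[:,400:]=0;blobs("side",m,.066,8)
p,d=robot.snapshot("top");cv2.imwrite("pics/t4.png",p)
E
```

```text
time: 17.88
tool_pos: [0.6143, -0.288, 0.1205]
ee_rot: [3.136, -0.014, 0.048]
wrist_force: [-0.9, -0.1, -0.1]
width: 0.0937
54 0.009 cm [-0.1413  0.171  11.1485] spin 0.003244006660016119
17.8833 [ 0.6143 -0.288   0.1205] [ 3.1363 -0.0138  0.0482] 0.09368576840891737 [-0.9097 -0.072  -0.1263]
side [361.1667 182.0833] [ 5  3 12] [ 0.4656 -0.0909  0.066 ] width 0.011244572709983634
side [365.  202.4] [11  8 60] [ 0.4619 -0.0189  0.066 ] width 0.023133124083741966
side [369.1117 226.4525] [ 19  12 179] [0.459  0.0551 0.066 ] width 0.03710826352651405
```

View pics/s4.png

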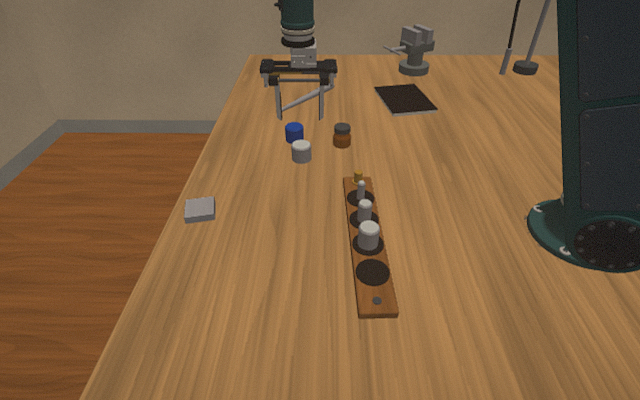

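View pics/t4.png

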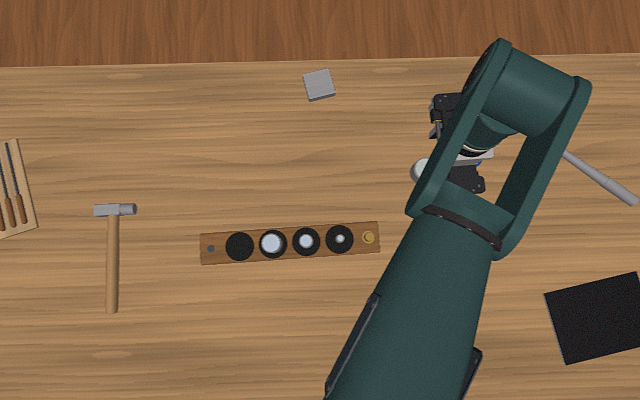

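Three punches are centred on their pads: (340,238), (306,241) and (272,243) in the top view. Next is the 54 mm punch.

```bash
python3 -m inch '-0.14 0.17 3 0 0;-0.14 0.17 7 0 0;-0.14 0.17 10 0 0;-0.14 0.17 11.1 0 0;-0.14 0.17 11.1 0 0.3;-0.14 0.17 11.1 0 0.7;-0.14 0.17 11.1 0 1;-0.14 0.17 11.1 0 1;-0.14 0.17 11.1 0 1;-0.14 0.17 11.1 0 1;-0.14 0.17 11.1 0 1;-0.14 0.17 11.1 0 1;-0.14 0.17 11.1 0 1;-0.14 0.17 11.1 0 1;-0.14 0.17 11.1 0 1;-0.14 0.17 11.1 0 1;-0.14 0.17 11.1 0 1;-0.14 0.17 11.1 0 1'; python3 t.py p4 .14
```

```text
time: 19.48
tool_pos: [0.6159, -0.2913, 0.0117]
ee_rot: [3.134, -0.017, 0.048]
wrist_force: [0.8, 0.9, 6.0]
width: 0.0537
p4 0.14 cm [-13.8792 -42.5972 -13.3937] spin 0.0032108943085495945
19.4833 [ 0.6159 -0.2913  0.0117] [ 3.134  -0.0173  0.0482] 0.05366310468579594 [0.8498 0.9    6.0147]
```

```bash
python3 -m inch '0 0 -1.5 0 1;0 0 -4 0 1;0 0 -7.5 0 1;-0.5 -1.5 -11 0 1;-1.5 -4.5 -13 0 1;-2.6 -8 -13.4 0 1;-3.7 -11.5 -13.4 0 1;-4.9 -15 -13.4 0 1;-6.1 -18.5 -13.4 0 1;-7.2 -22 -13.4 0 1;-8.4 -25.5 -13.4 0 1;-9.5 -29 -13.4 0 1;-10.7 -32.5 -13.4 0 1;-11.8 -36 -13.4 0 1;-12.8 -39.3 -13.4 0 1;-13.5 -41.6 -13.4 0 1;-13.88 -42.6 -13.4 0 1;-13.88 -42.6 -13.4 0 1;-13.88 -42.6 -13.4 0 1;-13.88 -42.6 -13.4 0 1'; python3 t.py p4 .034;python3 - <<'E'
from h import *
p,d=robot.snapshot("side");cv2.imwrite("pics/s5.png",p[100:350,250:500].repeat(2,0).repeat(2,1))
E
```

```text
time: 21.15
tool_pos: [0.4539, 0.1272, 0.1385]
ee_rot: [3.132, -0.014, 0.047]
wrist_force: [1.0, -0.5, -8.5]
width: 0.0536
p4 0.034 cm [-0.0897 -0.2097 10.4483] spin 0.0023135732224299765
21.15 [0.4539 0.1272 0.1385] [ 3.1325 -0.0144  0.0473] 0.053613737373409104 [ 0.9707 -0.4949 -8.4554]
```

View pics/s5.png

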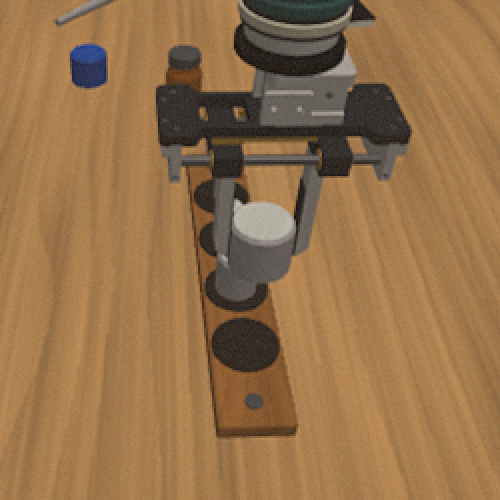

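```bash
python3 - <<'E'
from h import *
p,d=robot.snapshot("side")
h=cv2.cvtColor(p,cv2.COLOR_BGR2HSV);m=(h[...,1]<40)&(h[...,2]>140)
m[:, :365]=0;m[:,398:]=0;m[:195]=0;m[225:]=0;blobs("side",m,.172,8)
c=robot.camera_info("side");E=c["extrinsics"]
m=m&(d>0);v,u=np.nonzero(m);z=d[v,u]
q=np.linalg.solve(c["K"],np.vstack([u,v,np.ones(len(u))]))*z
w=(E[:3,:3].T@(q-E[:3,3:])).T
w=w[abs(w[:,2]-np.median(w[:,2]))<.006]
A=np.c_[w[:,:2]-w[:,:2].mean(0),np.ones(len(w))];print(len(w),w.mean(0),np.linalg.lstsq(A,w[:,2],rcond=None)[0])
cv2.imwrite("pics/s6.png",cv2.resize(p[180:300,330:430],None,fx=5,fy=5,interpolation=cv2.INTER_CUBIC))
E
```

```text
side [381.0282 210.4447] [ 30  22 497] [0.4533 0.1304 0.172 ] width 0.048650095962644906
476 [0.4528 0.1317 0.1726] [ 0.0036 -0.0026  0.1726]
```

View pics/s6.png

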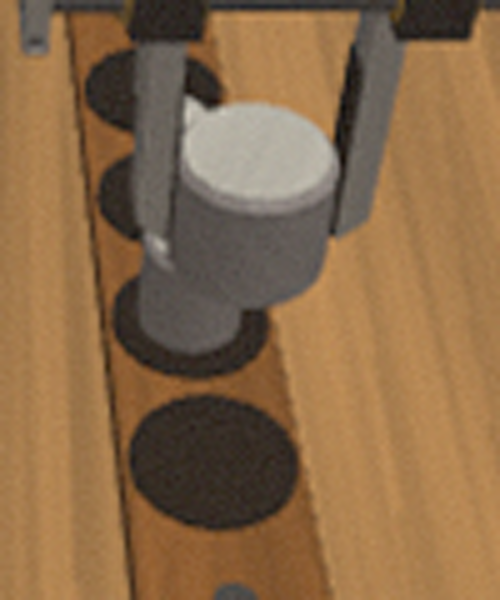

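The punch is held level. Its top is at z = 0.1726, and it sits about 3 mm to +y in the jaws, so I'll correct for that when lowering it.

```bash
python3 -m inch '-0.03 0.11 3 0 1;-0.03 0.11 6.5 0 1;-0.03 0.11 9 0 1;-0.03 0.11 10 0 1;-0.03 0.11 10.4 0 1;-0.03 0.11 10.6 0 1;-0.03 0.11 10.6 0 1;-0.03 0.11 10.6 0 1;-0.03 0.11 10.6 0 0.3;-0.03 0.11 10.6 0 0.1;-0.03 0.11 10.6 0 0;-0.03 0.11 10.6 0 0;-0.03 0.11 10.6 0 0;-0.03 0.11 10.6 0 0;-0.03 0.11 10.6 0 0;-0.03 0.11 10.6 0 0'; python3 t.py p4 .2
```

```text
time: 22.58
tool_pos: [0.4561, 0.1253, 0.0334]
ee_rot: [3.133, -0.016, 0.046]
wrist_force: [0.1, 0.4, -0.1]
width: 0.0937
p4 0.2 cm [  0.1248  -0.1819 -16.6645] spin 0.0013594685333728762
22.5833 [0.4561 0.1253 0.0334] [ 3.1332 -0.016   0.0464] 0.0937307820566483 [ 0.1442  0.4101 -0.149 ]
```

Released. I'll lift straight up, then back the arm off to +y so both views are clear.

```bash
python3 -m inch '0 0 -2 0 0;0 0 -5 0 0;0 0 -9 0 0;0 0 -13 0 0;0 0 -16 0 0;0 -4 -17 0 0;0 -8 -17 0 0;0 -12 -17 0 0;0 -16 -17 0 0;0 -20 -17 0 0;0 -24 -17 0 0;0 -28 -17 0 0;0 -31 -17 0 0;0 -32 -17 0 0;0 -32 -17 0 0;0 -32 -17 0 0;0 -32 -17 0 0;0 -32 -17 0 0'; python3 - <<'E'
from h import *
for n in("top","side"):
    p,d=robot.snapshot(n);cv2.imwrite(f"pics/{n}9.png",p)
    h=cv2.cvtColor(p,cv2.COLOR_BGR2HSV);m=(h[...,1]<35)&(h[...,2]>150)
    if n=="top": m[:,:200]=0;m[:,380:]=0;m[:215]=0
    else: m[:, :340]=0;m[:,400:]=0;m[:160]=0
    blobs(n,m,.066,8)
E
```

```text
time: 24.08
tool_pos: [0.4391, 0.4446, 0.2011]
ee_rot: [3.133, -0.016, 0.044]
wrist_force: [-0.7, -0.8, 0.7]
width: 0.094
top [236.2251 244.5064] [ 22  22 391] [0.4562 0.1264 0.066 ] width 0.046261033202284835
top [270.4802 242.1535] [ 18  17 202] [0.4592 0.0543 0.066 ] width 0.03792717536211963
top [305.6207 239.977 ] [12 11 87] [ 0.4618 -0.0198  0.066 ] width 0.02533574744118684
top [339.8182 237.7273] [ 6  5 22] [ 0.4646 -0.0922  0.066 ] width 0.012693338250804402
side [361.2222 182.4444] [ 6  4 18] [ 0.4655 -0.0895  0.066 ] width 0.013476598071841555
side [365.1279 202.9186] [13  9 86] [ 0.4618 -0.0172  0.066 ] width 0.027294068385114032
side [369.2431 227.0092] [ 19  15 218] [0.4589 0.0567 0.066 ] width 0.03704727018919256
side [373.3715 254.5626] [ 28  22 471] [0.4571 0.1292 0.066 ] width 0.05047985855592295
```

View pics/side9.png

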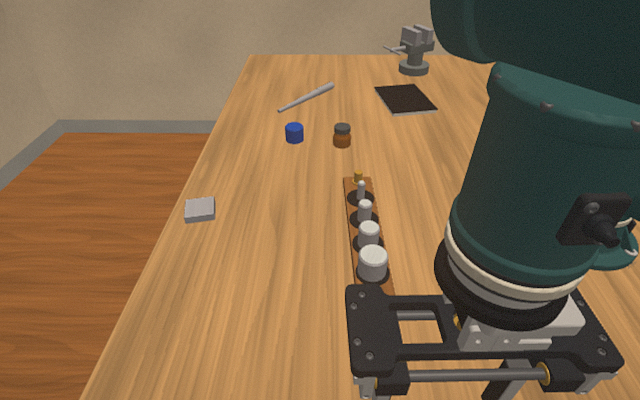

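View pics/top9.png

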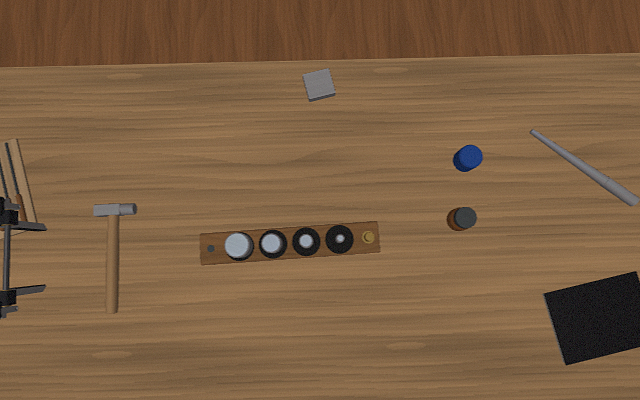

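All four stand upright on their pads, in order from the post: (340,238), (306,240), (270,242) and (236,245) in the top view. The jar at (462,217) and the blue decoy have not moved. I'm handing in.

```bash
python3 -c "
from bench import robot
print(robot.close_job())"
```

```text
the job is handed in; nothing more can be done
None
```

I put the 18, 30, 42 and 54 mm punches upright on the first to fourth pads counting from the brass post, released them, and handed the job in at about 24 s of the 112 s allowed.

- **Placement:** in the last pictures each punch's axis is within about 4 mm of its pad's centre, against a limit of 12 mm. The tops sit where they should if the punches rest on the pads.
- **Disagreement between views:** the two cameras differ by up to 3 mm in y, which is close to their calibration error.
- **Bystanders:** the jar and the blue decoy show no movement between the first and last pictures.
- **Small faults:** the tool picked up a tilt of about 0.015 rad because one call ended while it was still moving. The 54 mm punch sat about 3 mm off-centre in the jaws. I corrected for that when placing it, and no punch stood visibly tilted afterwards.

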